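# Run the flanged test roller down the gravity runway

## Robot

A 6-joint arm with a two-finger parallel gripper is mounted at the origin on a cart in front of the work surface, level with it; the furniture and walls round the work are solid. World frame = base frame: x ahead of the robot, y to its left, z up, the work surface at z = 0. Lengths are in m, angles in rad, forces in N, time in s.
With the tool pointing down it reaches from about 0.325 to 0.9 m from the base axis. Payload 6.1 kg.
Tool frame: the origin (TCP) lies midway between the tips of the shut fingers; the grasp point (between the pads) lies 19 mm behind it; x points along the fingers, y is the direction in which the jaws open and shut, and the axes are right-handed (so a half turn about x gives the same grasp; the last joint's range is limited). The gripper opens to 85 mm and grips with 20 to 120 N. Pads are 22 mm wide; open, the fingers measure 114 mm over their backs; the gripper's body (76 mm by 85 mm) begins 54 mm behind the grasp point. The pads swing forward as they close: fully open they stand 13 mm farther back than shut.
Start: joints at [0.982, 0.22, 1.526, -0, 1.395, -0.126], TCP at [0.279, 0.559, 0.231] pointing down, gripper open.
Joint ranges: [-2.98, 2.98], [-0.91, 2.08], [0.09, 2.57], [-1.24, 4.39], [0.2, 2.65], [-2.68, 2.68]. Speed limits (rad/s): [2.57, 2.57, 3.01, 3.14, 3.14, 3.14].

## Interface

Orientations are given as [roll, pitch, yaw] about the fixed x, y, z axes, in that order (R = Rz(yaw) Ry(pitch) Rx(roll)).
In Python, from plant import movep, move_l, set_joints, gripper_to, hold, inverse_kinematics, observe, get_image, get_calibration, Unreachable, job_done gives the robot as it stands. Calls block until the motion is done:
- movep(position, orientation): joint-space move of the TCP to a pose.
- move_l(position, feed=0.15, rotation=None, max_force=None): straight line of the TCP; rotation=None keeps the orientation; feed is the mean speed in m/s. With max_force (N) it stops when the force on the tool has changed by that much, and returns True; else False.
- set_joints(angles): joint-space move.
- gripper_to(opening, f_grip=None): finger opening in m; f_grip is the grip in N (None keeps the last); returns when the fingers have stopped.
- hold(seconds).
- inverse_kinematics(position, orientation): joint angles nearest the present ones, or None.
- observe(): the state.
- get_image(name): name is "side" or "top" or "wrist"; returns (picture, depth): 480x640x3 uint8, red, green, blue; 480x640 float32, m along the optical axis (not along the pixel's ray), 0 where there is no reading.
- get_calibration(name): a dict with "intrinsics" (3x3 intrinsics, pixels), "world_from_camera" (4x4, takes a point from camera to world coordinates). Camera axes: x right, y down, z forward; pixel columns grow to the right and rows downward; lengths in m; the calibration is good to about 2 mm. A picture is of the moment at which its call begins: read the wrist's pose just before it. get_calibration takes no time and is no camera call; for the wrist camera it gives the pose at the moment of the call.
A pose or a line that the arm cannot do raises Unreachable and nothing moves.
- job_done(): hands the job in, once; it reports no verdict.
The state is a dict: "time_s": time; "q": joint angles; "joint_velocities": joint speeds; "joint_torque": joint torques, N m; "eef_pos": TCP position; "tcp_rot": TCP orientation; "ft_force": force on the tool from outside, world axes, zero at the start; "torque": the same for the moment, N m; "opening": finger opening in m.
Only numpy, scipy, OpenCV 4.12 (cv2) and the standard library are available. Lean on these libraries where they do the work, as an engineer would, in place of code of your own. Each camera call takes 0.05 s, during which the arm holds its last target.

## Task

Lay the standing flanged test roller level across the two rails in the upper half of the sloped runway, with its flanges outside the rails, and keep it blocked there at rest with its weight on the rails for about a second. Then let go so that it rolls down by itself to the stop and stays there; leave the stapler, tape, pen and sample pot where they are.

Things in the scene. Friction and masses are not known exactly. Their poses are not given: they have to be found in the camera images.
- roller: Flanged test roller, a loose spool 100 mm long, 0.26 to 0.46 kg: smooth white body 36 mm in diameter and 84 mm long between two steel end flanges 48 mm in diameter, 8 mm thick. Both ends alike. It starts standing on end on the worktop. Origin: centre of the end face it starts on; z is the roller's own axis, so the middle is 50 mm along z.
- roller_mid (a point): The middle of the roller on its axis (centre of mass), 50 mm above the worktop while it stands; best place to grip, across the 36 mm body. Axes as roller.
- runway: Fixed sloped runway on a base plate 150x310x10 mm. Origin: centre of its underside, on the worktop; z up, x across the rails, y uphill in plan. Two straight steel rails at x = +-22 to +-33 mm, open between; from y = -150 to +150 mm. Rail tops: z = 95 mm + 0.1206 y (slope 0.12 rad). Stop posts 43 mm high at the low end (-y), lip 14 mm high at the high end, inner face y = +140 mm.
- runway_load (a point): Where the roller's middle should be when laid on the rails in the upper half (runway x = 0, y = +70 mm, z = 121 mm); axes as runway. A roller on the rails has its axis along runway x, 18 mm above the rail tops, with 9 mm play at each flange. It starts rolling by itself when not blocked. Between the rails it is free down to z = 45 mm.
- runway_rest (a point): Where the roller's middle comes to rest against the stop: at runway x = 0, y = -112 mm, z = 99 mm. Axes as runway.
- stapler: Stapler, 34 x 135 x 46 mm, bystander; origin at centre of underside.
- tape: Roll of tape lying flat, 100 mm in diameter, 25 mm high, bystander; origin at centre of underside.
- pen: Ball pen, 142 mm long, 12 mm thick, bystander; origin at centre of underside, long axis y.
- sample_pot: Sample pot with screw lid, 50 mm in diameter, 66 mm high, bystander; origin at centre of underside.
Things that resemble listed ones, but are neither listed nor needed, are in the scene too. Of the things that look like the roller, take the one that is farthest from the robot's base at the start.

How it is judged:
By the outcome, as a careful person would: the job done as asked, in the order asked, and still so for the second after the job is handed in, with the robot touching nothing.
It also fails if it takes over 51 s, if anything falls off the work surface, if the arm or the gripper's body presses on something with over 40 N, if the wrist force passes 120 N, or if a joint passes its speed limit or range.

## Working session

There is one attempt and no reset: what is moved stays moved. The work goes in short steps, each a Python script; the robot and the scene stay as the last script left them, time stands still between calls to the robot, and variables do not carry over. Pictures are saved under pics/ and viewed, and the job is handed in when it is done.

```bash
mkdir -p pics; ls
python3 - <<'E'
from plant import *
import cv2,numpy as np
s=observe();print(s)
for n in("top","side","wrist"):
    c=get_calibration(n);p,d=get_image(n)
    cv2.imwrite(f"pics/{n}0.png",p[:,:,::-1]);np.savez(f"pics/{n}0.npz",d=d,K=c["intrinsics"],T=c["world_from_camera"])
    print(n,np.round(c["world_from_camera"],3).tolist(),c["intrinsics"])
E
```

```text
pics
{'time_s': 0.0, 'q': array([ 9.81889888e-01,  2.21239772e-01,  1.52760186e+00,  1.36002040e-05,
        1.39468662e+00, -1.26093062e-01]), 'joint_velocities': array([ 1.77701344e-03,  3.18178036e-05,  3.71417987e-04,  8.67185118e-04,
       -9.99708479e-04, -3.51452419e-04]), 'joint_torque': array([-1.37703493e-03, -4.96899390e+01, -3.89401281e+01, -2.94084366e-04,
        1.13691401e-02, -2.22031993e-08]), 'eef_pos': array([0.27870376, 0.55875248, 0.23019568]), 'tcp_rot': array([-1.70380456,  1.56886068, -2.16662034]), 'ft_force': array([-0.95841667, -0.15545866,  0.2044656 ]), 'torque': array([-0.00999832,  0.02708955, -0.0080138 ]), 'opening': 0.08537879109648053}
top [[-0.028, -0.99, 0.141, 0.39], [-0.999, 0.03, 0.015, 0.214], [-0.019, -0.14, -0.99, 1.2], [0.0, 0.0, 0.0, 1.0]] [[517.20394143   0.         317.12500055]
 [  0.         517.20394143 238.75256811]
 [  0.           0.           1.        ]]
side [[-0.89, -0.162, 0.426, 0.143], [-0.455, 0.358, -0.815, 0.984], [-0.02, -0.92, -0.393, 0.465], [0.0, 0.0, 0.0, 1.0]] [[452.85960611   0.         318.87627703]
 [  0.         452.85960611 242.49503676]
 [  0.           0.           1.        ]]
wrist [[0.446, 0.86, 0.248, 0.217], [0.895, -0.428, -0.126, 0.591], [-0.002, 0.278, -0.961, 0.374], [0.0, 0.0, 0.0, 1.0]] [[353.15718821   0.         315.0015621 ]
 [  0.         353.15718821 241.25536444]
 [  0.           0.           1.        ]]
```

View pics/top0.png

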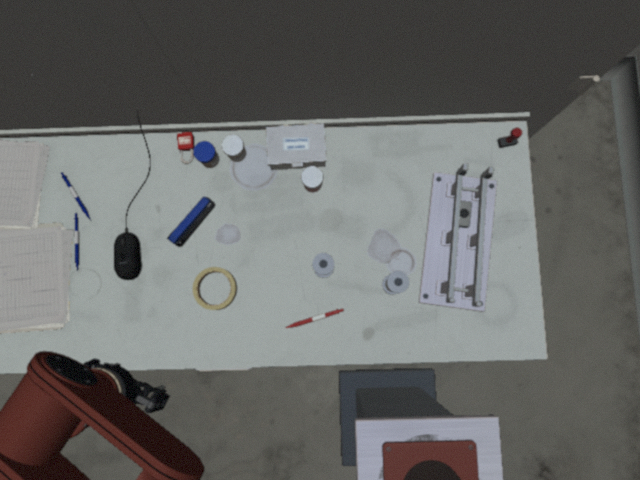

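View pics/side0.png

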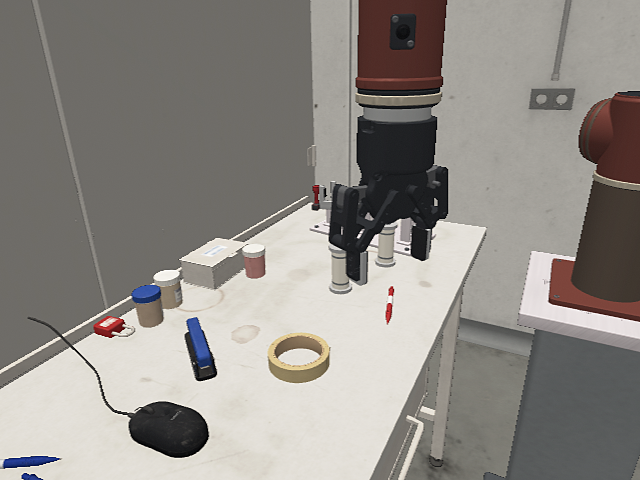

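View pics/wrist0.png

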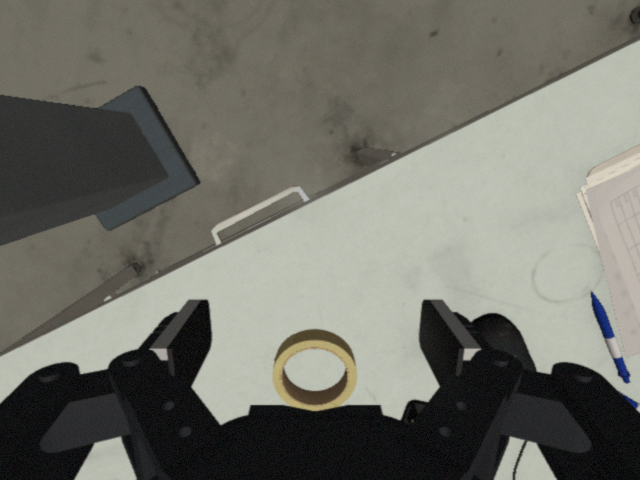

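```bash
cat > h.py <<'E'
import numpy as np,cv2
def load(n):
    z=np.load(f"pics/{n}.npz");return z["d"],z["K"],z["T"]
def px(n,u,v,z=None):
    d,K,T=load(n)
    r=np.linalg.inv(K)@[u,v,1]
    if z is None: return (T@np.r_[r*d[int(v),int(u)],1])[:3]
    w=T[:3,:3]@r; s=(z-T[2,3])/w[2]; return T[:3,3]+s*w
def cloud(n):
    d,K,T=load(n);v,u=np.mgrid[0:480,0:640]
    P=np.stack([(u-K[0,2])/K[0,0]*d,(v-K[1,2])/K[1,1]*d,d,np.ones_like(d)],-1)@T.T
    return P[...,:3]
E
python3 - <<'E'
from h import *
im=cv2.imread("pics/top0.png")
c=im[150:320,410:510];cv2.imwrite("pics/t_run.png",cv2.resize(c,None,fx=3.5,fy=3.5,interpolation=cv2.INTER_CUBIC))
c=im[220:310,290:430];cv2.imwrite("pics/t_rol.png",cv2.resize(c,None,fx=5,fy=5,interpolation=cv2.INTER_CUBIC))
np.set_printoptions(precision=4,suppress=True)
P=cloud("top0")
for n,u,v in [("r1",323,263),("r2",398,280)]:
    q=P[v-18:v+18,u-18:u+18].reshape(-1,3);q=q[(q[:,2]>.085)&(q[:,2]<.12)]
    print(n,len(q),q.mean(0),q.min(0),q.max(0), np.hypot(*q.mean(0)[:2]))
for n,u,v in [("lowL",425,296),("",485,304),("",437,178),("",492,183),("postA",464,167),("postB",490,172),("blk",464,213),("rail",459,240),("rail",451,290),("rail",477,300)]:
    print(n,u,v,P[v,u])
print(P[300,200],P[260,290])
E
```

```text
r1 387 [0.4932 0.2183 0.0995] [0.4703 0.1954 0.0925] [0.5157 0.2407 0.1052] 0.5393803635494445
r2 402 [0.4502 0.0614 0.0995] [0.4277 0.0375 0.0928] [0.4727 0.0848 0.1048] 0.4543645966111871
lowL 425 296 [ 0.4199 -0.0095  0.0162]
 485 304 [ 0.3982 -0.1458  0.0083]
 437 178 [ 0.6938 -0.0535  0.0148]
 492 183 [ 0.6777 -0.1807  0.0145]
postA 464 167 [ 0.6887 -0.0884  0.1214]
postB 490 172 [ 0.6763 -0.1431  0.1201]
blk 464 213 [ 0.6049 -0.1053  0.0347]
rail 459 240 [ 0.5463 -0.0961  0.0107]
rail 451 290 [ 0.4286 -0.0475  0.1067]
rail 477 300 [ 0.4062 -0.0987  0.1119]
[0.4252 0.5007 0.0245] [ 0.5128  0.2963 -0.0015]
```

View pics/t_run.png

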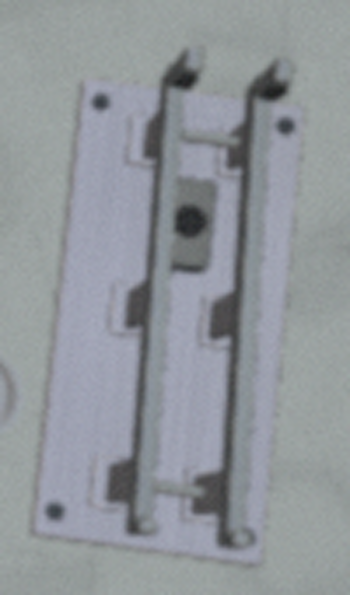

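View pics/t_rol.png

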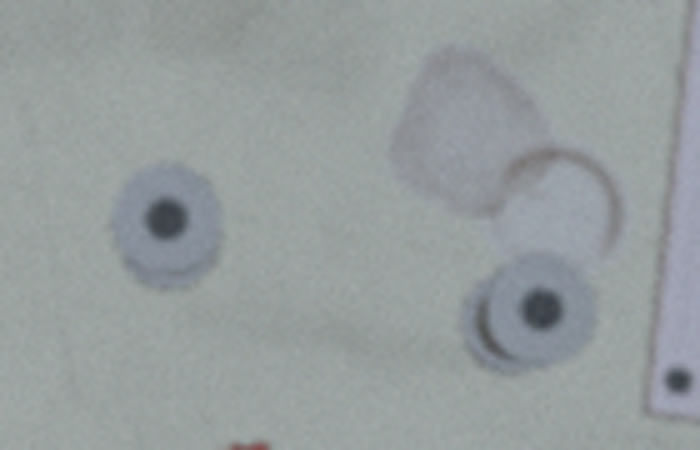

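Run:
```python
from h import *
np.set_printoptions(precision=4,suppress=True)
C=[px("top0",u,v,.01) for u,v in [(432.9,173.4),(496.3,179.4),(484.3,310.9),(419.1,302.9)]]
C=np.array(C);print(C, [np.linalg.norm(C[i]-C[i-1]) for i in range(4)])
c=C.mean(0);yr=(C[2]+C[3]-C[0]-C[1]);yr/=np.linalg.norm(yr);th=np.arctan2(yr[1],yr[0]);print("plate",c,th)
P=cloud("top0")[140:330,400:520].reshape(-1,3)
from scipy.optimize import least_squares
def loc(p,P):
    y=np.array([np.cos(p[2]),np.sin(p[2])]);x=np.array([y[1],-y[0]])
    D=P[:,:2]-p[:2];return D@x,D@y
p=np.array([c[0],c[1],th])
x,y=loc(p,P)
m=(abs(P[:,2]-.095-.1206*y)<.012)&(abs(y)<.135)&(abs(x)<.05)
x,y,z=x[m],y[m],P[m,2]
print(m.sum(),np.median(z-.095-.1206*y))
for s in(-1,1):
    k=(s*x>0)
    for a in np.arange(-.13,.13,.05):
        j=k&(y>a)&(y<a+.05)
        print(s,round(a,2),j.sum(),np.percentile(x[j],[2,50,98]),np.median(z[j]-.095-.1206*y[j]))
```

```text
[[ 0.7065 -0.0456  0.01  ]
 [ 0.6871 -0.1929  0.01  ]
 [ 0.3828 -0.1426  0.01  ]
 [ 0.4049  0.0035  0.01  ]] [np.float64(0.3055882745282668), np.float64(0.14850178826764698), np.float64(0.3084915074142773), np.float64(0.14779987736893282)]
plate [ 0.5453 -0.0944  0.01  ] 2.9789066676467324
1532 -0.0009401608130106993
-1 -0.13 135 [-0.0348 -0.027  -0.0228] -0.000862855076396267
-1 -0.08 139 [-0.0334 -0.0266 -0.0226] -0.0005941750993396951
-1 -0.03 142 [-0.0335 -0.0272 -0.0228] -0.001405788271411281
-1 0.02 152 [-0.0334 -0.0265 -0.0218] -0.001136157122888913
-1 0.07 154 [-0.0329 -0.0264 -0.022 ] -0.0010295573096363864
-1 0.12 49 [-0.0335 -0.0264 -0.0213] -0.0011458493065316655
1 -0.13 126 [0.0204 0.0273 0.0318] -0.001166445880042364
1 -0.08 132 [0.0213 0.0274 0.0321] -0.0008215080904199379
1 -0.03 136 [0.0213 0.0276 0.0324] -0.0009065429165343373
1 0.02 145 [0.0216 0.0281 0.0328] -0.0007102073029651955
1 0.07 149 [0.0215 0.0284 0.0328] -0.0007951878176918007
1 0.12 44 [0.0224 0.0285 0.0329] -0.00037399907037003084
```

```bash
cat >> h.py <<'E'
from scipy.spatial.transform import Rotation as Ro
def tool(yaw,pitch,flip=0):
    """tool x heading yaw, pitched down by pitch; jaw y horizontal"""
    d=np.array([np.cos(yaw),np.sin(yaw),0]);Z=np.array([0,0,1.])
    x=d*np.cos(pitch)-Z*np.sin(pitch); y=np.cross(Z,d)
    if flip:y=-y
    R=np.column_stack([x,y,np.cross(x,y)])
    return R,Ro.from_matrix(R).as_euler('xyz')
G=0.022
def tcp(mid,R,back=0): return np.asarray(mid)+R[:,0]*(G-back)
ROL=np.array([.4932,.2183,.050])
RC=np.array([.5453,-.0944,0]);TH=2.979
YR=np.array([np.cos(TH),np.sin(TH),0]);XR=np.array([YR[1],-YR[0],0])
def rw(x,y,z): return RC+x*XR+y*YR+[0,0,z]
E
python3 - <<'E'
from plant import *
from h import *
np.set_printoptions(precision=2,suppress=True)
print("load",rw(0,.07,.121),"XR",XR, np.arctan2(XR[1],XR[0]))
for a in (15,25,35):
  for f in(0,1):
    for yd in range(-180,180,20):
        R,e=tool(np.radians(yd),np.radians(a),f)
        q=inverse_kinematics(tcp(ROL,R),e); q2=inverse_kinematics(tcp(ROL,R,.1),e)
        if q is not None and q2 is not None: print("pick",a,f,yd,q,q2)
    for s in(0,np.pi):
        R,e=tool(np.arctan2(XR[1],XR[0])+s,np.radians(90+a),f)
        q=inverse_kinematics(tcp(rw(0,.07,.121),R),e);q2=inverse_kinematics(tcp(rw(0,.07,.25),R),e)
        print("place",a,f,s,q,q2)
E
```

```text
load [ 0.48 -0.08  0.12] XR [0.16 0.99 0.  ] 1.4082036732051035
pick 15 0 -180 [0.17 1.19 0.93 0.23 2.31 1.77] [0.15 1.43 0.45 0.27 2.56 1.84]
pick 15 0 -140 [ 0.42  1.21  0.9  -0.36  2.3   1.25] [ 0.45  1.48  0.36 -0.45  2.56  1.13]
pick 15 0 -120 [ 0.54  1.14  1.02 -0.6   2.16  1.07] [ 0.59  1.33  0.62 -0.64  2.36  0.96]
pick 15 0 -100 [ 0.65  1.04  1.21 -0.79  1.97  0.97] [ 0.73  1.16  0.93 -0.78  2.13  0.89]
pick 15 0 -80 [ 0.75  0.92  1.44 -0.97  1.75  0.93] [ 0.86  0.98  1.26 -0.91  1.89  0.88]
pick 15 0 -60 [ 0.82  0.8   1.7  -1.18  1.53  0.95] [ 0.97  0.81  1.59 -1.07  1.66  0.91]
pick 15 0 0 [0.58 0.49 2.4  3.77 1.1  1.42] [0.82 0.34 2.55 4.04 1.14 1.36]
pick 15 0 60 [-0.35  0.53  2.28  1.65  1.27  1.91] [-0.65  0.42  2.37  1.36  1.37  1.94]
pick 15 0 80 [-0.35  0.63  2.05  1.3   1.42  2.03] [-0.56  0.57  2.05  1.11  1.53  2.05]
pick 15 0 100 [-0.29  0.75  1.79  1.05  1.6   2.1 ] [-0.43  0.74  1.72  0.93  1.72  2.12]
pick 15 0 120 [-0.19  0.87  1.54  0.85  1.8   2.11] [-0.29  0.92  1.39  0.78  1.93  2.15]
pick 15 0 140 [-0.07  1.    1.3   0.67  2.    2.07] [-0.15  1.09  1.06
[... 6324 characters left out ...]
  1.42  0.91 -0.83] [-0.46 -0.03  2.42  1.16  1.1  -0.7 ]
pick 35 1 80 [-0.25  0.37  2.11  1.12  1.14 -0.84] [-0.43  0.23  2.13  0.96  1.31 -0.79]
pick 35 1 100 [-0.21  0.52  1.89  0.89  1.35 -0.88] [-0.34  0.44  1.84  0.79  1.5  -0.85]
pick 35 1 120 [-0.13  0.65  1.67  0.71  1.55 -0.95] [-0.23  0.63  1.55  0.65  1.7  -0.92]
pick 35 1 140 [-0.04  0.77  1.46  0.54  1.73 -1.06] [-0.1   0.8   1.28  0.5   1.89 -1.03]
pick 35 1 160 [ 0.07  0.87  1.29  0.36  1.88 -1.21] [ 0.03  0.94  1.04  0.35  2.06 -1.18]
place 35 1 0 [ 0.03  0.18  1.96 -0.64  1.21  0.49] [ 0.03  0.01  1.88 -0.61  1.42  0.33]
place 35 1 3.141592653589793 [-0.68  0.19  1.95  0.53  1.37  2.42] [-0.68  0.01  1.87  0.52  1.59  2.55]
```

```bash
cat >> h.py <<'E'
A=np.radians(20)
RP,EP=tool(np.radians(-70),A,0)
RL,EL=tool(np.arctan2(XR[1],XR[0])+np.pi,np.pi/2+A,0)
def snap(n,name):
    from plant import get_image,get_calibration
    c=get_calibration(n);p,d=get_image(n)
    cv2.imwrite(f"pics/{name}.png",p[:,:,::-1]);np.savez(f"pics/{name}.npz",d=d,K=c["intrinsics"],T=c["world_from_camera"])
E
python3 - <<'E'
from plant import *
from h import *
np.set_printoptions(precision=3,suppress=True)
print(inverse_kinematics(tcp(rw(0,.07,.25),RL),EL))
movep(tcp(ROL,RP,.11)+[0,0,.08],EP)
print(observe()["time_s"],observe()["q"])
move_l(tcp(ROL,RP,.09),feed=.2)
s=observe();print(s["time_s"],s["eef_pos"],tcp(ROL,RP,.09),s["ft_force"])
snap("side","pre_s");snap("top","pre_t");snap("wrist","pre_w")
E
```

```text
[-0.549 -0.074  1.88   0.324  1.477 -0.439]
1.3583 [ 0.913  0.695  1.475 -0.951  1.793  0.773]
1.95 [0.472 0.279 0.074] [0.471 0.278 0.073] [ 1.129 -0.065  0.064]
```

View pics/pre_s.png

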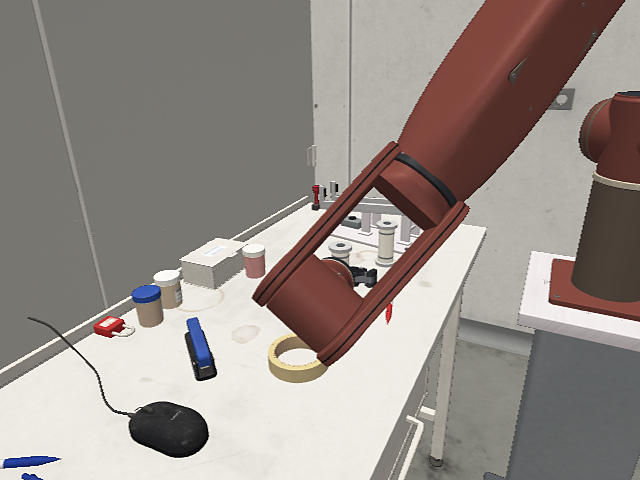

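View pics/pre_w.png

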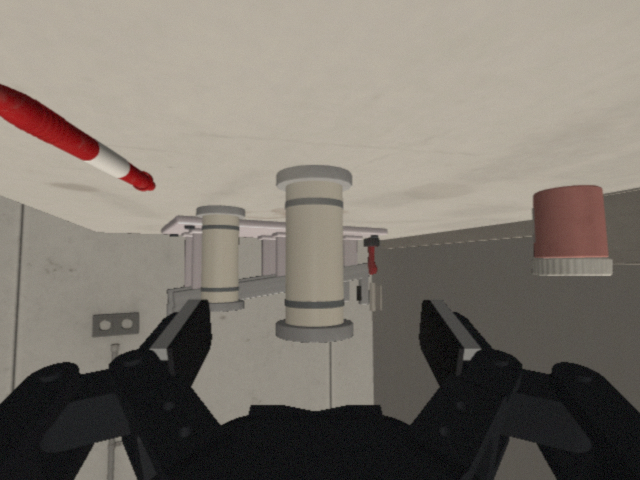

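Run:
```python
from plant import *
from h import *
np.set_printoptions(precision=3,suppress=True)
print("cam z",get_calibration("wrist")["world_from_camera"][:3,3])
# roller check from wrist view
P=cloud("pre_w");q=P[215:290,295:333].reshape(-1,3);print("front surf",q.mean(0),"->axis", q[np.argsort(np.linalg.norm(q-P[250,314],axis=1))[:60]].mean(0)+.018*np.array([np.cos(np.radians(-70)),np.sin(np.radians(-70)),0]))
print("stopped",move_l(tcp(ROL,RP),feed=.15,max_force=12))
s=observe();print(s["time_s"],s["eef_pos"],tcp(ROL,RP),s["ft_force"])
snap("wrist","gr0_w")
gripper_to(.02,f_grip=60)
s=observe();print(s["time_s"],s["opening"],s["ft_force"])
snap("wrist","gr_w");snap("top","gr_t")
```

```text
cam z [0.419 0.428 0.058]
front surf [0.488 0.236 0.051] ->axis [0.495 0.22  0.05 ]
stopped False
2.85 [0.501 0.199 0.043] [0.5   0.199 0.042] [-0.061 -0.441 -0.297]
3.425 0.034838394633409625 [-0.483  2.588  1.501]
```

View pics/gr_w.png

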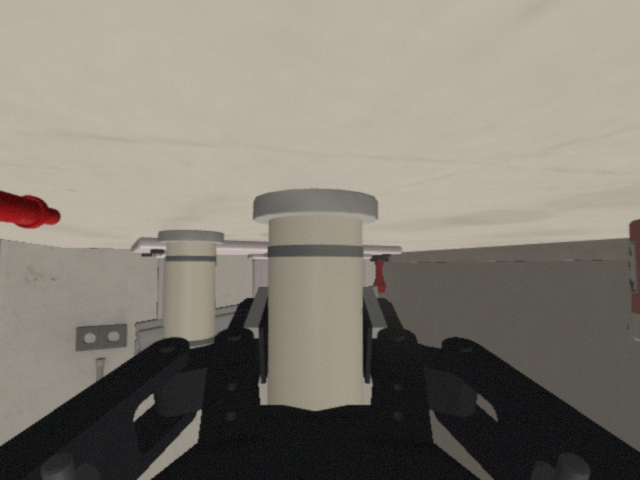

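Run:
```python
from plant import *
from h import *
np.set_printoptions(precision=3,suppress=True)
p0=observe()["eef_pos"]
move_l(p0+[0,0,.2],feed=.2)
s=observe();print(s["time_s"],s["opening"],s["ft_force"])
movep(tcp(rw(0,.07,.25),RL),EL)
hold(.3)
s=observe();print(s["time_s"],s["opening"],s["eef_pos"],tcp(rw(0,.07,.25),RL),s["ft_force"])
snap("side","tr_s");snap("top","tr_t");snap("wrist","tr_w")
```

```text
4.675 0.03420586484323294 [-0.24  -0.188 -4.33 ]
6.4083 0.03453400282717608 [ 0.477 -0.075  0.229] [ 0.477 -0.076  0.229] [ 0.879 -0.595 -4.495]
```

View pics/tr_s.png

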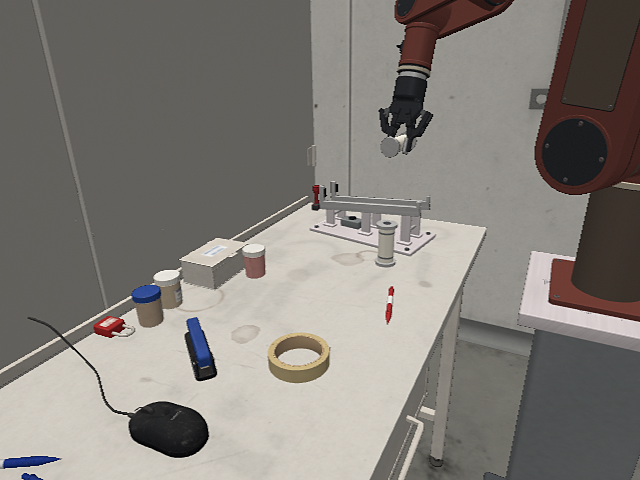

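View pics/tr_t.png

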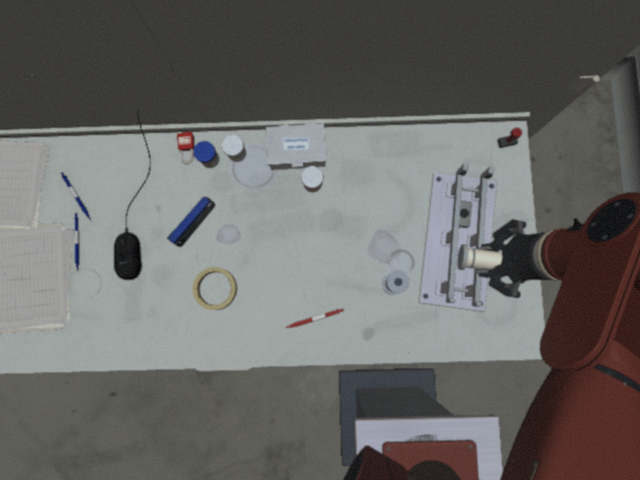

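View pics/tr_w.png

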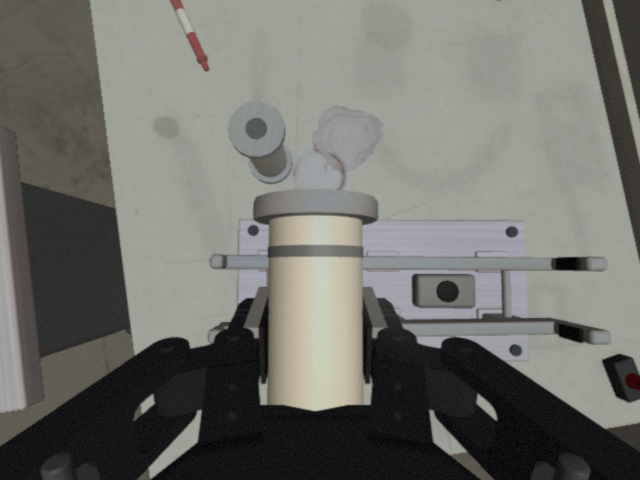

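Run:
```python
from h import *
np.set_printoptions(precision=4,suppress=True)
P=cloud("tr_w")
q=P[258:395,311:320].mean(1);c=q.mean(0);d=np.linalg.svd(q-c)[2][0];print("ends",q[0],q[-1],"dir",d,"XR",XR)
f=P[195:210,270:360].reshape(-1,3);print("flange rim",np.median(f,0))
# top: flange of +XR end
P=cloud("top0");Pt=cloud("tr_t")[235:285,450:505].reshape(-1,3);m=(Pt[:,2]>.22)
D=Pt[m]-RC;print(m.sum());x=D@XR;y=D@YR;z=Pt[m,2]
for a in np.arange(-.05,.06,.01):
    j=(x>a)&(x<=a+.01)
    if j.sum()>3: print(round(a,2),j.sum(),y[j].min(),y[j].max(),np.percentile(z[j],95),np.median(y[j]))
```

```text
ends [ 0.4819 -0.0554  0.2694] [ 0.4747 -0.0993  0.2692] dir [-0.1602 -0.987  -0.0083] XR [0.1619 0.9868 0.    ]
flange rim [ 0.4845 -0.0374  0.274 ]
1540
-0.03 13 0.05308154010482747 0.11141219776675852 0.28496738822843537 0.10003124799857421
-0.02 175 0.025819971746672887 0.11538893857656196 0.30617999189555895 0.06926467339291684
-0.01 437 0.02700017126436123 0.11630809188029399 0.3150280173159513 0.07565752811009065
0.0 309 0.0276307011082998 0.11604866469235363 0.28331044521144777 0.07236969223441965
0.01 145 0.04036012445044665 0.09458893844836228 0.2699039064287112 0.07381473804689152
0.02 106 0.05162990303673496 0.08726046382900307 0.26963209236543834 0.07137874303852945
0.03 108 0.052915606284390196 0.08759967526058124 0.2698918874484031 0.07225697771861313
0.04 227 0.04629467989711066 0.09309344990646445 0.274186548641218 0.07060927887621792
0.05 9 0.047403123030723616 0.08906958414792794 0.27369279547755254 0.07254785451354509
```

Run:
```python
from plant import *
from h import *
np.set_printoptions(precision=4,suppress=True)
print(move_l(tcp(rw(0,.07,.128),RL),feed=.12,max_force=15))
s=observe();print(s["time_s"],s["eef_pos"],s["ft_force"])
print(move_l(tcp(rw(0,.07,.114),RL),feed=.015,max_force=4))
s=observe();print(s["time_s"],s["eef_pos"],s["eef_pos"]-tcp(rw(0,.07,.121),RL),s["ft_force"],s["opening"])
snap("side","pl_s");snap("wrist","pl_w")
```

```text
False
7.725 [ 0.4781 -0.076   0.1082] [ 0.145  -0.3352 -3.0088]
True
8.3083 [ 0.4775 -0.0757  0.0999] [ 0.0001 -0.     -0.0004] [ 0.0802 -0.1924  3.9151] 0.034620803806541284
```

View pics/pl_w.png

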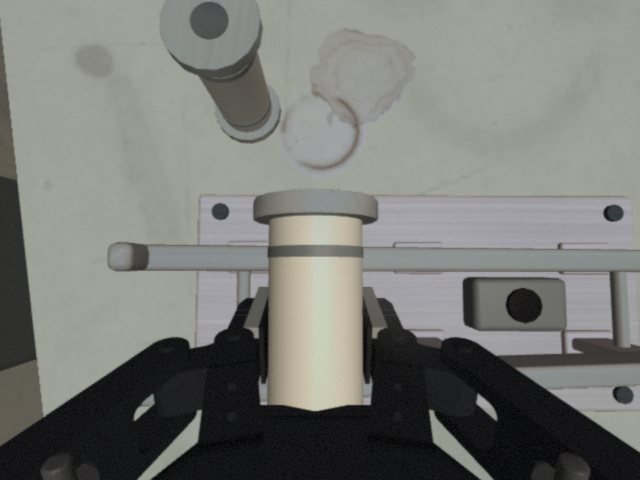

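View pics/pl_s.png

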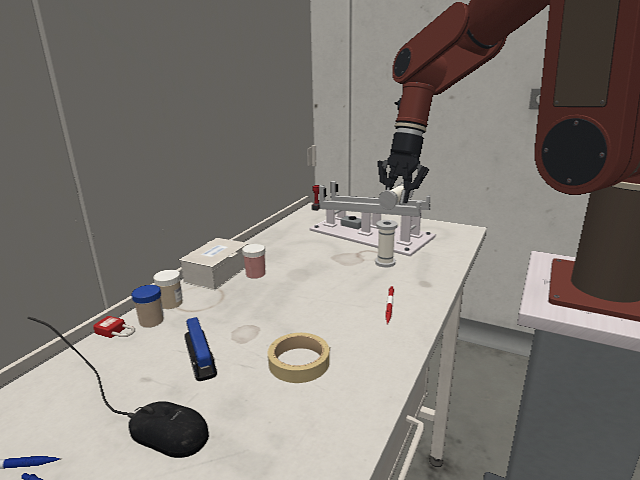

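Run:
```python
from plant import *
from h import *
np.set_printoptions(precision=4,suppress=True)
gripper_to(.038);gripper_to(.044)
s=observe();print(s["time_s"],s["opening"],s["ft_force"])
hold(.5)
snap("top","bl1_t");snap("wrist","bl1_w")
hold(.9)
snap("wrist","bl2_w");snap("side","bl2_s")
s=observe();print(s["time_s"],s["opening"],s["ft_force"])
a=cv2.imread("pics/bl1_w.png");b=cv2.imread("pics/bl2_w.png");print(cv2.absdiff(a,b).mean(),cv2.absdiff(a,b).max())
i=cv2.imread("pics/bl1_t.png")[220:310,420:540];cv2.imwrite("pics/bl1_tc.png",cv2.resize(i,None,fx=5,fy=5,interpolation=cv2.INTER_CUBIC))
```

```text
8.8583 0.04394286659331974 [ 1.4525 -0.1648  0.5882]
10.4583 0.04391825052975432 [ 0.1966 -0.046  -0.6814]
2.3737662760416667 33
```

View pics/bl2_w.png

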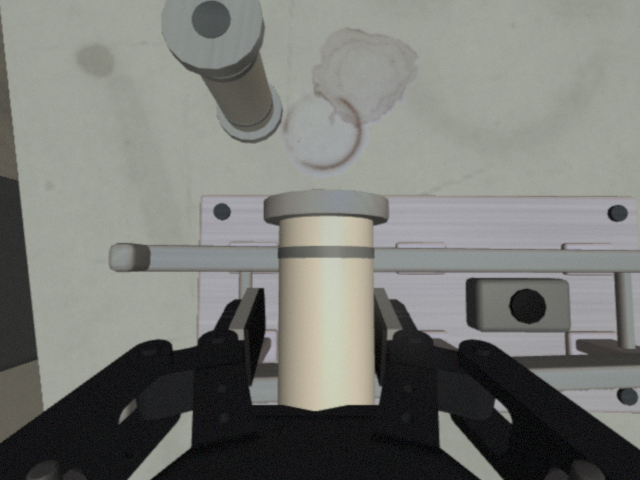

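View pics/bl1_tc.png

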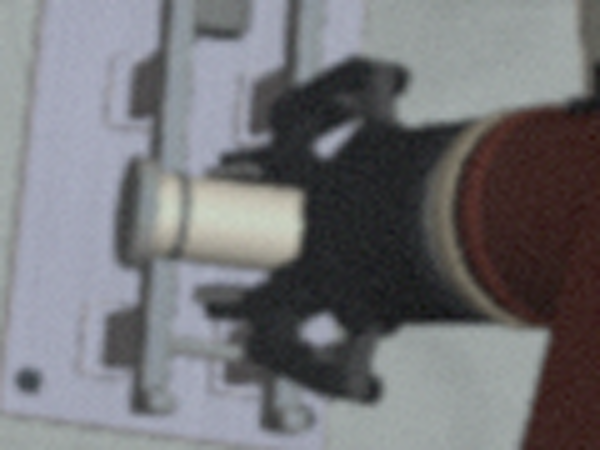

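Run:
```python
from plant import *
from h import *
np.set_printoptions(precision=4,suppress=True)
p=observe()["eef_pos"]
move_l(p+[0,0,.15],feed=.3)
s=observe();print(s["time_s"],s["ft_force"],s["eef_pos"]-p)
snap("top","re0_t")
hold(1.2)
snap("top","re1_t");snap("wrist","re1_w");hold(1.0);snap("top","re2_t");snap("side","re2_s")
for n in("re0_t","re1_t","re2_t"):
    i=cv2.imread(f"pics/{n}.png")[150:320,410:540];cv2.imwrite(f"pics/{n}c.png",cv2.resize(i,None,fx=2,fy=2,interpolation=cv2.INTER_CUBIC))
cv2.imwrite("pics/re_c.png",np.hstack([cv2.imread(f"pics/{n}c.png") for n in("re0_t","re1_t","re2_t")]))
```

```text
11.1083 [ 0.1459 -0.3027 -0.7962] [-0.     -0.0001  0.1502]
```

View pics/re_c.png

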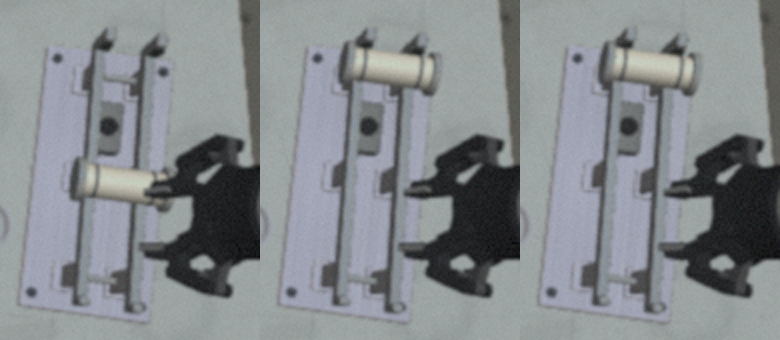

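View pics/re2_s.png

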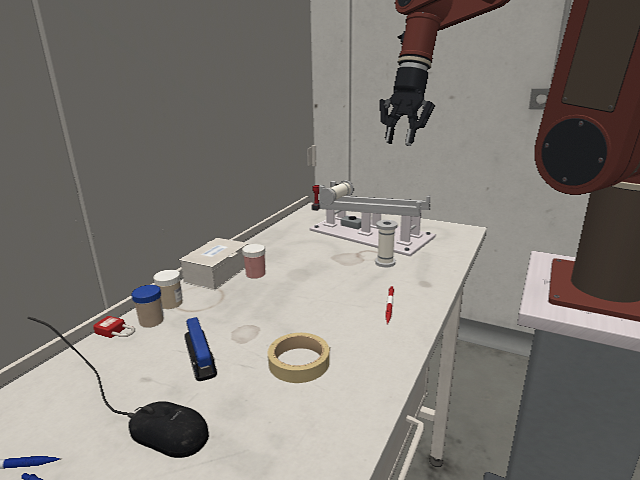

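Roller is against the stop posts in both later frames. One numeric check before I hand in.

Run:
```python
from plant import *
from h import *
np.set_printoptions(precision=4,suppress=True)
hold(.5);snap("top","fin_t")
for n in("re1_t","fin_t"):
    P=cloud(n)[160:205,440:515].reshape(-1,3);D=P-RC;x,y,z=D@XR,D@YR,P[:,2]
    b=(abs(x)<.037)&(z>.1)&(abs(y+.112)<.017)
    f=(z>.085)&(abs(y+.112)<.03)
    print(n,b.sum(),"body y",np.percentile(y[b],[2,98]),"top z",np.percentile(z[b],95),"x ext",np.percentile(x[f],[1,99]))
a=cv2.imread("pics/top0.png");b=cv2.imread("pics/fin_t.png")
d=cv2.absdiff(a,b).max(2);print("bystander area diff",[ (k,int(d[v-20:v+20,u-25:u+25].max())) for k,u,v in [("stapler",191,221),("tape",215,288),("pen",315,318),("pot",312,178),("pot2",233,146),("pot3",205,152),("r2",397,282)]])
job_done();print(observe()["time_s"])
```

```text
re1_t 554 body y [-0.1275 -0.0957] top z 0.11951908343615714 x ext [-0.0506  0.0489]
fin_t 553 body y [-0.1279 -0.0958] top z 0.11930515211732287 x ext [-0.05    0.0489]
bystander area diff [('stapler', 20), ('tape', 14), ('pen', 12), ('pot', 12), ('pot2', 13), ('pot3', 13), ('r2', 13)]
the job is handed in; nothing more can be done
the job is handed in; nothing more can be done
```

The job is handed in: the roller was laid on the upper rails, held there, released, and is now resting against the stop.

- **Roller choice:** Of the two lookalikes, I took the one farthest from the base, 0.54 m away against 0.45 m. I gripped it at mid-height with the tool tilted 20°, then turned it level.
- **Placing:** I lowered it at runway y = +70 mm. It touched the rails within 1 mm of the given height.
- **Blocking:** I opened the jaws to 44 mm, so the roller's weight was on the rails and only the downhill finger held it. It stayed there about 1.6 s; the force on the tool was near zero.
- **Release:** I lifted the gripper straight up, and the roller rolled down by itself. Two top views about 1.5 s apart showed it still:

| Check | Measured | Expected |
|---|---|---|
| Middle of roller, runway y | about -112 mm | -112 mm |
| Top of body, z | 119 mm | 117 mm |
| Roller ends, runway x | -50 and +49 mm | ±50 mm |

- **Bystanders:** The stapler, tape, pen, sample pot and second roller show only image noise compared with the first picture.
- **Time and checks:** The job took about 14 s of the 51 s allowed. No check failed. The 2 mm height difference is at the camera's calibration limit. The far flange was partly hidden by the gripper during blocking, so I could only confirm both flanges outside the rails after release.

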